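Snap out a drone's landing leg and lock it

TASK

The drone lies belly up in its cradle with one red landing leg still folded: push that leg over its sprung centre until it snaps out to its other stop, then keep leaning on it in the same direction with a steady 10 to 16 N for about a second so that it beds home; never press on the leg with more than 18 N, nor on its lock with more than 25 N. After that slide the yellow lock behind the leg all the way up towards it, and leave the leg out, the lock closed and the other things undisturbed.

Things in the scene. Friction and masses are not known exactly. Their poses are not given: they have to be found in the camera images.
- drone: The fixed drone, belly up in an orange and black cradle: aluminium belly plate 250 x 240 mm, top 68 mm above the table. Origin on the table under its centre; its x is the direction in which the leg is pushed and the lock slides, y left, z up. At y = +85 mm stands a second, identical leg, already out and locked: leave it. Motors on tubes reach y = +/-208 mm, 60 mm high.
- leg_pivot (a point): Point of the drone, 94 mm above the table: NOMINAL hinge axis (parallel to the drone's y) of the folded red leg. The leg's black bracket is set by hand along the drone's x: hinge, leg and lock together stand up to 22 mm ahead of or behind nominal; this shift is not measured and must be felt or seen. Axes as the drone's.
- leg_foot (a point): Point of the drone: NOMINAL centre of the folded leg's foot, 38 mm behind and 78 mm above leg_pivot, true place up to 22 mm off along x. The leg is a red panel 12 mm thick, 34 mm wide, ending 87 mm from the hinge in a black rubber foot bar 12 mm thick, 68 mm wide. Bare table or plate lies behind it, the lock (98 mm high) below it.
- leg (a joint): Leg angle (rad): 0 = folded, leaning 0.45 back (drone's -x); 0.45 upright; 0.97 = outer stop, leaning 0.52 to +x. A spring drives it to the nearer stop; over-centre at 0.50. Starting it takes about 7 to 10 N level at the foot, falling to nothing at the centre. The outer stop is firm: 55 mm above the hinge it gives only 0.1 to 0.2 mm per N.
- lock_front (a point): Point of the drone: NOMINAL middle of the lock's rear face (the face to push) with the lock fully open, 88 mm above the table, 86 mm behind leg_pivot; true place up to 22 mm ahead or behind, with the leg's bracket. Axes as the drone's.
- lock (a joint): Travel (m) of the yellow lock block (14 mm along x, 30 mm wide, 78 to 98 mm above the table, on the bracket's top at 78 mm): 0 = open, 0.024 = closed on a rigid stop, slid along the drone's +x towards the hinge. Starts at 0 to 4 mm. About 2.5 N of friction; it stays where it is left.
- spare_motor: Loose spare motor, steel, 28 mm wide, 26 mm high, standing on the belly plate between the legs; origin under it.
- wrench: Loose wrench, 130 mm, lying on the table; origin under its middle.
- screwdriver: Loose screwdriver, 170 mm, lying on the table; origin under its middle.
- battery: Loose grey and yellow battery pack, 110 x 40 x 30 mm; origin under it.
- screw_jar: Loose clear jar, 52 mm wide, 60 mm high; origin under it.
- bracket_red: Loose red printed angle bracket, 40 x 40 x 40 mm; origin under it.

How it is judged:
By the outcome, as a careful person would: the job done as asked, in the order asked, and still so for the second after the job is handed in, with the robot touching nothing.
It also fails if it takes over 67 s, if anything falls off the work surface, if the arm or the gripper's body presses on something with over 40 N, if the wrist force passes 120 N, or if a joint passes its speed limit or range.

ROBOT

A 6-joint arm with a two-finger parallel gripper is mounted at the origin on the work surface. World frame = base frame: x ahead of the robot, y to its left, z up, the work surface at z = 0. Lengths are in mm, angles in rad, forces in N, time in s.
With the tool pointing down it reaches from about 375 to 925 mm from the base axis. Payload 5.7 kg.
Tool frame: the origin (TCP) lies at the very end of the fingers, on their centre line; the grasp point (between the pads) lies 19 mm behind it; z points along the fingers, y is the line along which they close (so a half turn about z gives the same grasp; the last joint's range is limited). The gripper opens to 88 mm and grips with 3 to 60 N. Pads are 20 mm wide; open, the fingers measure 115 mm over their backs; the gripper's body (75 mm by 178 mm) begins 61 mm behind the grasp point.
Start: joints at [-1.227, 0.359, 1.51, -0, 1.272, -0.115], TCP at [265.704, -537.925, 222.623] pointing down, gripper open.
Joint ranges: [-2.97, 2.97], [-1.01, 2.36], [0.21, 2.38], [-0.96, 4.11], [0.2, 2.71], [-2.98, 2.98]. Speed limits (rad/s): [2.39, 2.39, 3.14, 3.14, 3.14, 3.14].

INTERFACE

Orientations are given as a rotation vector (axis times angle).
In Python, from rig import ctrl, optics gives the robot as it stands.
- The arm moves only by the tool play_rows, never from a script. Its argument "deltas" is a list that holds one entry, the list of rows, each a list of 7 numbers: the shift along the tool's x, y, z each as a share of 0.2 m, from -1 to 1, then the turn, a rotation vector about the tool's x, y, z each as a share of 360 degrees, from -1 to 1, then the opening, from 0 (shut) to 1 (fully open). A call has 1 to 10 rows; each row shifts and turns the commanded pose from where the row before left it, along the tool's axes as they then stand; what a row does not reach is not made up. A row lasts 1/10 s, in which the tool goes at most 50 mm and 8.59 degrees, less where a joint would pass 70% of its speed; a pose out of reach is approached as far as the arm can. A call with a number of a shift or a turn outside -1 to 1 is refused whole. A call with a gripper value outside its range is refused whole. The fingers move at their own pace and stop on an object; "force" is the grip in N (left out, the last holds). Time passes only in rows, so rows that do not move let the fingers close. It gives the time, the measured TCP pose, the force, the opening and the grip force at its end, in the units of the state.
- ctrl.observe(): the state, without advancing time (a new reading comes with each control period).
- optics.capture(name): name is "scene" or "top" or "wrist"; returns a dict with "frame" (384x512x3 uint8, blue, green, red), "mtx" (3x3 intrinsics, pixels), "cam_to_world" (4x4, takes a point from camera to world coordinates); the wrist camera has in their place "tool_from_camera" (4x4, takes a point from camera to tool coordinates, whose origin is the TCP and whose axes are the flange's). Camera axes: x right, y down, z forward; pixel columns grow to the right and rows downward; lengths in mm; the calibration is good to about 2 mm. A picture is of the moment at which its call begins: read the wrist's pose just before it. There is no depth.
- ctrl.close_job(): hands the job in; it is judged then, once.
The state is a dict: "t": time; "q": joint angles; "dq": joint speeds; "effort": joint torques, N m; "tool_pos": TCP position; "tcp_rot": TCP orientation; "wrist_force": force on the tool from outside, world axes, zero at the start; "wrist_torque": the same for the moment, N m; "width": finger opening in mm; "grip_force": force on a finger pad.
Only numpy, scipy, OpenCV 4.12 (cv2) and the standard library are available. Lean on these libraries where they do the work, as an engineer would, in place of code of your own. Each camera call takes 0.05 s, during which the arm holds its last target. There are 200 camera calls.

## Working session

There is one attempt and no reset: what is moved stays moved. The work goes in short steps, Python scripts to look and compute and a tool call to move; the robot and the scene stay as the last step left them, time stands still between calls to the robot, and variables do not carry over. Pictures are saved under pics/ and viewed, at most 10 in all, crops included, and the job is handed in when it is done.

Besides the shell and the picture viewer there is one more tool, called after "Emit:" as name(argument=value, ...), one argument or row to a line, values as JSON. play_rows: Moves the arm, as the interface text tells. Its arguments: {"type":"object","properties":{"deltas":{"type":"array","items":{"type":"array","items":{"type":"array","items":{"type":"number"}}}},"force":{"type":"number"}},"required":["deltas"]}

```bash
mkdir -p pics; ls; cat > h.py <<'E'
import numpy as np, cv2
from scipy.spatial.transform import Rotation as R
from rig import ctrl, optics
def ray(c,u,v):
    d=np.linalg.inv(c['mtx'])@[u,v,1]; T=np.array(c['cam_to_world']); return T[:3,3],T[:3,:3]@d
def at(c,u,v,z):
    o,d=ray(c,u,v); return o+d*(z-o[2])/d[2]
def proj(c,p):
    T=np.linalg.inv(c['cam_to_world']); q=np.array(c['mtx'])@(T[:3,:3]@np.array(p)+T[:3,3]); return q[:2]/q[2]
def st():
    s=ctrl.observe(); print({k:np.round(s[k],3).tolist() for k in('t','tool_pos','tcp_rot','wrist_force','width','q')}); return s
E
python3 - <<'E'
from h import *
import pickle
st()
d={}
for n in('scene','top'):
    c=optics.capture(n); d[n]=c; cv2.imwrite(f'pics/{n}0.png',cv2.resize(c['frame'],(800,600),interpolation=cv2.INTER_CUBIC)); print(n,np.round(c['cam_to_world'],3).tolist(),np.round(c['mtx'],1).tolist())
pickle.dump(d,open('c0.pkl','wb'))
E
```

```text
pics
{'t': 0.0, 'tool_pos': [265.478, -537.32, 221.828], 'tcp_rot': [-3.058, -0.714, 0.0], 'wrist_force': [0.53, 1.604, 0.289], 'width': 87.515, 'q': [-1.227, 0.359, 1.511, -0.0, 1.272, -0.115]}
scene [[0.793, 0.359, -0.492, 1089.533], [0.609, -0.484, 0.628, -649.812], [-0.013, -0.798, -0.602, 769.287], [0.0, 0.0, 0.0, 1.0]] [[361.4, 0.0, 248.9], [0.0, 361.4, 192.2], [0.0, 0.0, 1.0]]
top [[-0.112, -0.969, 0.219, 367.309], [-0.994, 0.108, -0.028, 36.811], [0.003, -0.221, -0.975, 1138.58], [0.0, 0.0, 0.0, 1.0]] [[348.6, 0.0, 249.4], [0.0, 348.6, 187.9], [0.0, 0.0, 1.0]]
```

View pics/scene0.png

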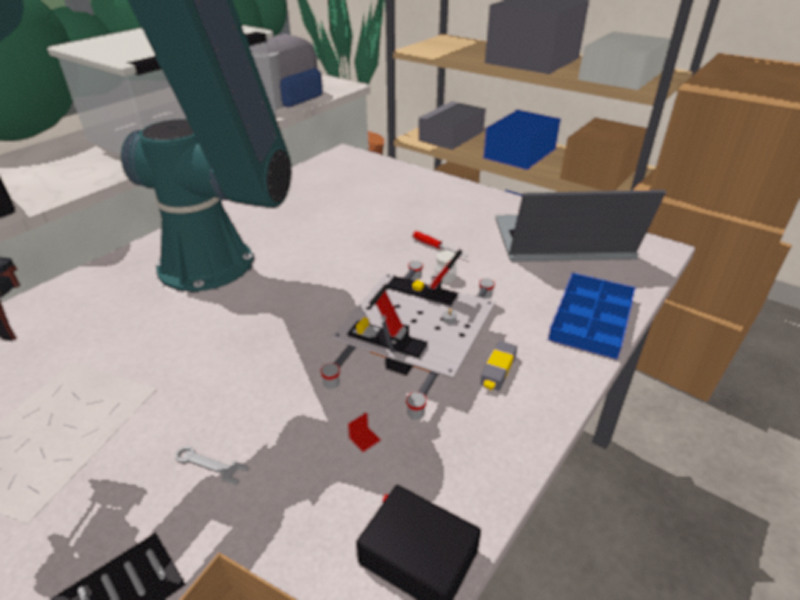

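View pics/top0.png

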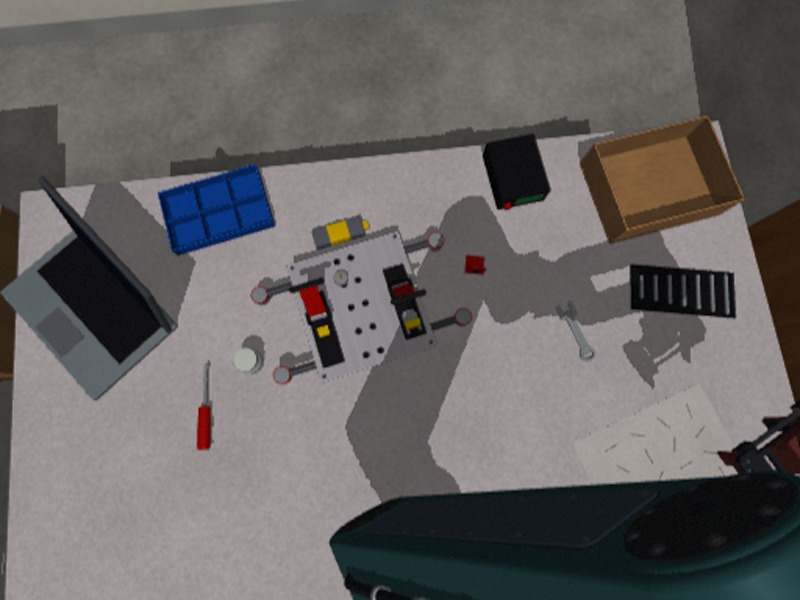

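The drone is seen with plate corners near (290,265), (398,230), (433,343), (322,378) in the 800x600 top picture. The folded leg is on the right at (403,290) and its lock at (412,323). I'll enlarge both views.

```bash
python3 - <<'E'
from h import *
import pickle
d=pickle.load(open('c0.pkl','rb'))
t=d['top']['frame'][135:250,155:310]; s=d['scene']['frame'][150:270,200:330]
a=cv2.resize(t,None,fx=5,fy=5,interpolation=cv2.INTER_CUBIC); cv2.imwrite('pics/t1.png',a)
cv2.imwrite('pics/s1.png',cv2.resize(s,None,fx=5,fy=5,interpolation=cv2.INTER_CUBIC))
E
```

```text
(no output)
```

View pics/t1.png

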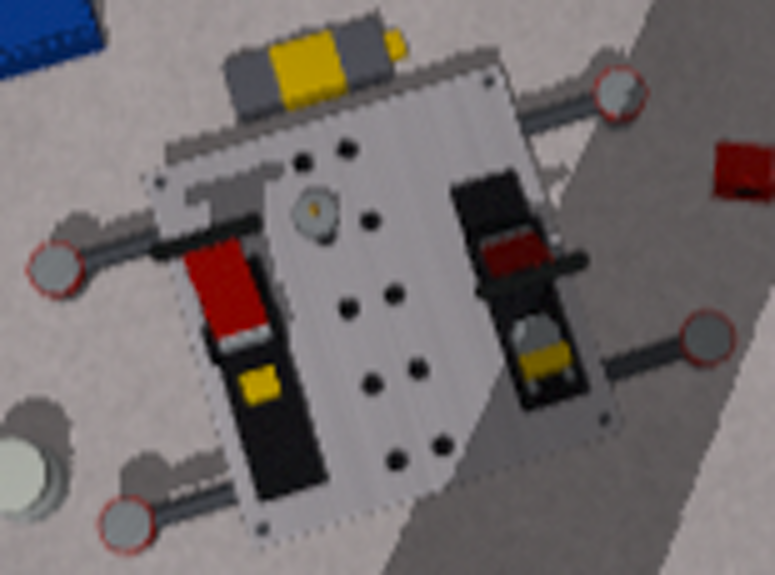

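View pics/s1.png

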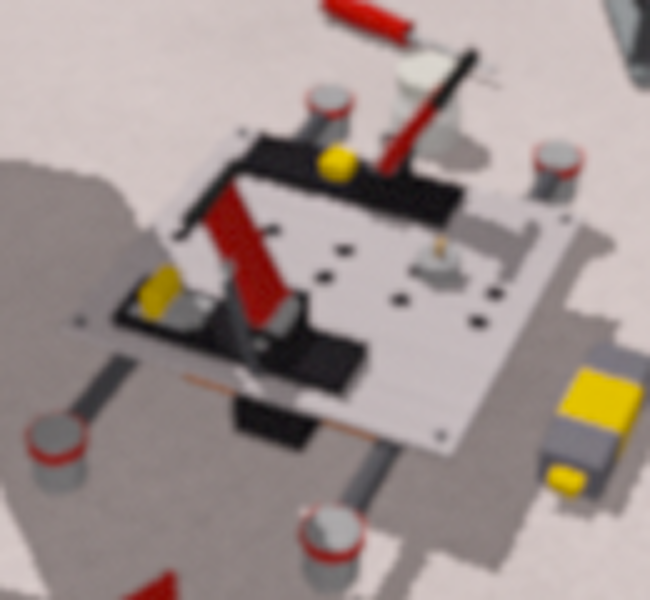

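Top crop: plate screws are at (160,183), (488,82), (604,419), (262,529) and the folded leg's foot bar runs (480,292)–(588,260). The lock's yellow top is near (545,357). In the scene crop the foot bar runs (180,235)–(248,165) and the lock is at (158,290).

```bash
python3 - <<'E'
from h import *
import pickle
d=pickle.load(open('c0.pkl','rb')); t=d['top'];s=d['scene']
T=lambda u,v,z:at(t,155+(u+.5)/5-.5,135+(v+.5)/5-.5,z)
S=lambda u,v:ray(s,200+(u+.5)/5-.5,150+(v+.5)/5-.5)
sc=np.array([T(*p,68) for p in[(160,183),(488,82),(604,419),(262,529)]])
mo=np.array([T(*p,60) for p in[(55,268),(620,93),(707,337),(128,525)]])
print(sc.round(1),mo.round(1),sc.mean(0),mo.mean(0))
for a in(sc,mo):
    x=(a[0]+a[1]-a[2]-a[3])/2; y=(a[0]+a[3]-a[1]-a[2])/2
    print('yaw',np.arctan2(x[1],x[0]),np.arctan2(-y[0],y[1]),np.linalg.norm(x),np.linalg.norm(y))
c=(sc.mean(0)+mo.mean(0))/2
x=(sc[0]+sc[1]-sc[2]-sc[3]); yaw=np.arctan2(x[1],x[0])
Rz=R.from_euler('z',yaw).as_matrix()
print('c',c,'yaw',yaw)
loc=lambda p:(Rz.T@(np.array(p)-[c[0],c[1],0])).round(1)
print('foot',loc(T(480,292,175)),loc(T(588,260,175)))
print('lock front/rear top',loc(T(545,345,98)),loc(T(548,370,98)),'bracket ends',loc(T(484,178,78)),loc(T(556,398,78)))
print('other bracket',loc(T(292,490,78)),'other foot/lock',loc(T(205,238,170)),loc(T(259,383,98)))
print('motor spare',loc(T(315,190,94)))
# triangulate foot ends & lock
def tri(a,b):
    o1,d1=ray(t,155+(a[0]+.5)/5-.5,135+(a[1]+.5)/5-.5);o2,d2=S(*b)
    k=np.linalg.lstsq(np.c_[d1,-d2],o2-o1,rcond=None)[0];p,q=o1+k[0]*d1,o2+k[1]*d2
    return loc((p+q)/2),np.linalg.norm(p-q).round(1)
print(tri((482,292),(248,165)),tri((586,260),(180,235)))
print(tri((545,357),(162,280)))
print(proj(t,[0,0,0]))
E
```

```text
[[684.2 198.6  68. ]
 [728.2 -16.5  68. ]
 [503.  -62.9  68. ]
 [459.4 152.7  68. ]] [[ 638.2  269.9   60. ]
 [ 713.9 -101.2   60. ]
 [ 548.2 -134.7   60. ]
 [ 471.7  235.    60. ]] [593.69986371  67.97419801  68.        ] [593.01759972  67.25995541  60.        ]
yaw 0.2021246649456259 0.20047128782429816 229.6632699454084 219.7258072862511
yaw 0.2028136085692283 0.20259845726047832 169.5879157148155 378.1441733931848
c [593.35873171  67.61707671  64.        ] yaw 0.2021246649456259
foot [-36.1 -54.  175. ] [ -37.4 -118.   175. ]
lock front/rear top [-64.2 -86.8  98. ] [-79.3 -83.7  98. ] bracket ends [ 52.3 -86.1  78. ] [-94.4 -84.7  78. ]
other bracket [-98.3  85.4  78. ] other foot/lock [ 43.3  85.4 170. ] [-33.1  84.6  98. ]
motor spare [73.  17.5 94. ]
(array([-33.2, -53.8, 171. ]), np.float64(5.9)) (array([ -37.2, -119.3,  166.3]), np.float64(4.3))
(array([-71.6, -84.9,  97.1]), np.float64(1.2))
[274.38785253 391.99724344]
```

```bash
cat >> h.py <<'E'
C=np.array([593.4,67.6,0]); YAW=.202; RZ=R.from_euler('z',YAW)
loc=lambda p:RZ.inv().apply(np.array(p)-C)
wor=lambda p:RZ.apply(p)+C
def plan(p):
    s=ctrl.observe(); r=R.from_rotvec(s['tcp_rot']); g=wor(p)
    tgt=RZ*R.from_euler('x',np.pi)
    alt=tgt*R.from_euler('z',np.pi)
    print('now loc',loc(s['tool_pos']).round(2),'F loc',RZ.inv().apply(s['wrist_force']).round(2),'w',np.round(s['width'],1),'t',s['t'])
    print('shift tool units',(r.inv().apply(g-s['tool_pos'])/200).round(4), 'dist',np.linalg.norm(g-s['tool_pos']).round(1))
    for a in(tgt,alt): print('turn units',((r.inv()*a).as_rotvec()/2/np.pi).round(4),'tool after turn shift',(a.inv().apply(g-s['tool_pos'])/200).round(4))
E
python3 -c "
from h import *
plan([-80,-85,240])"
```

```text
now loc [-442.6  -526.87  221.9 ] F loc [-0.21  0.79 -0.16] w 87.6 t 0.1
shift tool units [ 2.3147 -1.6766 -0.0873] dist 571.9
turn units [-0.0003  0.      0.0409] tool after turn shift [ 1.813  -2.2093 -0.0905]
turn units [-0.000e+00 -4.000e-04 -4.591e-01] tool after turn shift [-1.813   2.2093 -0.0905]
```

Emit:
play_rows(
  deltas=[
    [[0,0,0,0,0,0.0205,0],[0,0,0,0,0,0.0204,0],[0.1,-0.123,-0.02,0,0,0,0],[0.1,-0.123,-0.02,0,0,0,0],[0.1,-0.123,-0.02,0,0,0,0],[0.1,-0.123,-0.02,0,0,0,0],[0.1,-0.123,-0.02,0,0,0,0],[0.1,-0.123,0,0,0,0,0],[0.1,-0.123,0,0,0,0,0],[0.1,-0.123,0,0,0,0,0]],
  ],
  force=20,
)

```text
t: 1.1
tool_pos: [383.2, -311.6, 242.4]
tcp_rot: [-3.125, -0.316, 0.001]
wrist_force: [0.6, 0.1, 0.2]
width: 11.4
grip_force: 0.0
```

Emit:
play_rows(
  deltas=[
    [[0.1,-0.123,0,0,0,0,0],[0.1,-0.123,0,0,0,0,0],[0.1,-0.123,0,0,0,0,0],[0.1,-0.123,0,0,0,0,0],[0.1,-0.123,0,0,0,0,0],[0.1,-0.123,0,0,0,0,0],[0.1,-0.123,0,0,0,0,0],[0.1,-0.123,0,0,0,0,0],[0,0,0,0,0,0,0]],
  ],
)

```text
t: 2.0
tool_pos: [501.3, -85.3, 242.4]
tcp_rot: [-3.124, -0.321, -0.0]
wrist_force: [-0.3, -0.8, 0.3]
width: -0.1
grip_force: 0.0
```

```bash
python3 - <<'E'
from h import *
plan([-80,-85,240]); st()
s=ctrl.observe();c=optics.capture('wrist');cv2.imwrite('pics/w1.png',cv2.resize(c['frame'],(800,600),interpolation=cv2.INTER_CUBIC))
print(np.round(c['tool_from_camera'],3).tolist())
import pickle;pickle.dump((s,c),open('w1.pkl','wb'))
E
```

```text
now loc [-120.87 -131.3   242.39] F loc [-0.42 -0.72  0.32] w -0.1 t 2.0
shift tool units [ 0.2051 -0.2308  0.0123] dist 61.8
turn units [-0.0002 -0.0001  0.0005] tool after turn shift [ 0.2044 -0.2315  0.0119]
turn units [ 1.000e-04 -3.000e-04 -4.995e-01] tool after turn shift [-0.2044  0.2315  0.0119]
{'t': 2.0, 'tool_pos': [501.329, -85.277, 242.388], 'tcp_rot': [-3.124, -0.321, -0.0], 'wrist_force': [-0.265, -0.788, 0.32], 'width': -0.122, 'q': [-0.305, 0.208, 1.677, 0.001, 1.257, 1.06]}
[[0.001, -0.961, -0.278, 75.161], [1.0, 0.0, 0.002, 0.172], [-0.001, -0.278, 0.961, -162.108], [0.0, 0.0, 0.0, 1.0]]
```

View pics/w1.png

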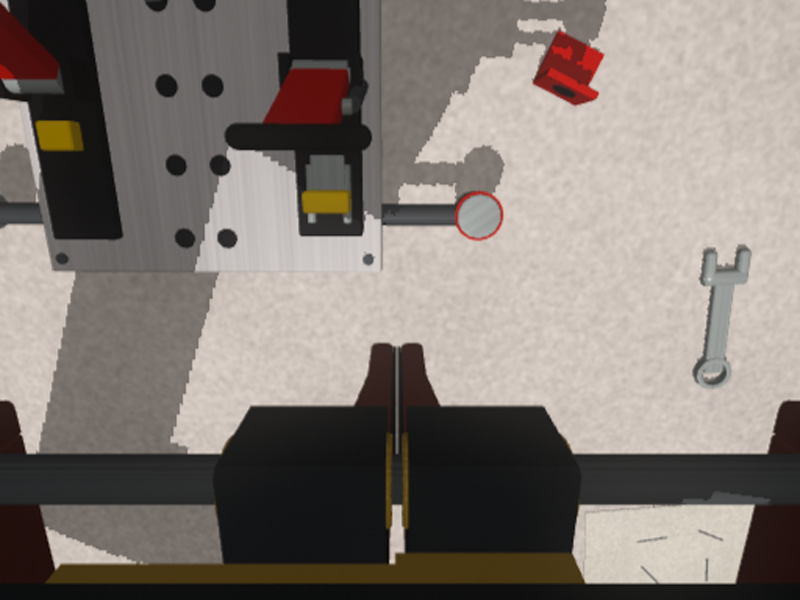

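Wrist view: the foot bar is centred at (298,136), the lock top's rear edge is at about (326,213), and its front edge is at (326,192). The leg's y is about -85.

```bash
python3 - <<'E'
from h import *
import pickle;s,c=pickle.load(open('w1.pkl','rb'))
W=np.eye(4);W[:3,:3]=R.from_rotvec(s['tcp_rot']).as_matrix();W[:3,3]=s['tool_pos'];c['cam_to_world']=W@c['tool_from_camera']
f=lambda u,v,z:loc(at(c,u*.64-.18,v*.64-.18,z)).round(1)
for a in[(298,136,172),(298,148,170),(232,136,172),(366,136,172),(326,213,98),(326,192,98),(62,258,68),(369,258,68),(331,236,78)]:print(a,f(*a))
plan([-78,-86,240])
E
```

```text
(298, 136, 172) [-36.2 -85.7 172. ]
(298, 148, 170) [-41.4 -85.  170. ]
(232, 136, 172) [-36.3 -55.1 172. ]
(366, 136, 172) [ -36.  -117.2  172. ]
(326, 213, 98) [-79.7 -86.5  98. ]
(326, 192, 98) [-66.6 -87.   98. ]
(62, 258, 68) [-115.8  109.1   68. ]
(369, 258, 68) [-115.  -111.8   68. ]
(331, 236, 78) [-97.6 -86.4  78. ]
now loc [-121.99 -132.62  242.3 ] F loc [0.23 0.23 0.93] w 0.4 t 2.05
shift tool units [ 0.2206 -0.2325  0.0115] dist 64.1
turn units [-0.0001  0.0001  0.0005] tool after turn shift [ 0.2199 -0.2331  0.0115]
turn units [-2.000e-04 -1.000e-04 -4.995e-01] tool after turn shift [-0.2199  0.2331  0.0115]
```

Emit:
play_rows(
  deltas=[
    [[0.09,-0.116,0,0,0,0,0],[0.09,-0.116,0,0,0,0,0],[0.07,0,0.01,0,0,0,0],[0,0,0.1,0,0,0,0],[0,0,0.1,0,0,0,0],[0,0,0.1,0,0,0,0],[0,0,0.1,0,0,0,0],[0,0,0.04,0,0,0,0],[0,0,0,0,0,0,0]],
  ],
)

```text
t: 2.95
tool_pos: [539.0, -33.6, 151.5]
tcp_rot: [-3.125, -0.315, 0.004]
wrist_force: [-0.3, -0.5, 0.3]
width: 1.0
grip_force: 0.0
```

```bash
python3 -c "
from h import *
plan([-58,-86,151])"
```

```text
now loc [-73.59 -88.25 151.48] F loc [-0.4  -0.41  0.29] w 1.0 t 2.95
shift tool units [ 0.0779 -0.0113  0.0022] dist 15.8
turn units [-0.0001  0.0004 -0.0002] tool after turn shift [ 0.0779 -0.0112  0.0024]
turn units [7.000e-04 2.000e-04 4.998e-01] tool after turn shift [-0.0779  0.0112  0.0024]
```

Emit:
play_rows(
  deltas=[
    [[0.02,-0.01,0,0,0,0,0],[0.02,0,0,0,0,0,0],[0.02,0,0,0,0,0,0],[0.01,0,0,0,0,0,0],[0.01,0,0,0,0,0,0],[0.0075,0,0,0,0,0,0],[0.0075,0,0,0,0,0,0]],
  ],
)

```text
t: 3.65
tool_pos: [558.3, -26.8, 152.7]
tcp_rot: [-3.125, -0.317, 0.0]
wrist_force: [-1.0, -0.3, -0.5]
width: 0.2
grip_force: 0.0
```

Emit:
play_rows(
  deltas=[
    [[0.0075,0,0,0,0,0,0],[0.0075,0,0,0,0,0,0],[0.0075,0,0,0,0,0,0]],
  ],
)

```text
t: 3.95
tool_pos: [560.1, -26.2, 152.4]
tcp_rot: [-3.125, -0.317, 0.008]
wrist_force: [-9.3, -1.7, 7.8]
width: 0.4
grip_force: 4.9
```

Emit:
play_rows(
  deltas=[
    [[0.0075,0,0,0,0,0,0],[0.0075,0,0,0,0,0,0],[0.0075,0,0,0,0,0,0]],
  ],
)

```text
t: 4.25
tool_pos: [563.7, -25.4, 152.3]
tcp_rot: [-3.125, -0.317, 0.01]
wrist_force: [-7.7, -1.8, 7.1]
width: 0.5
grip_force: 4.4
```

Emit:
play_rows(
  deltas=[
    [[0.01,0,0,0,0,0,0],[0.01,0,0,0,0,0,0],[0.01,0,0,0,0,0,0],[0.01,0,0,0,0,0,0],[0.01,0,0,0,0,0,0],[0.01,0,0,0,0,0,0]],
  ],
)

```text
t: 4.85
tool_pos: [577.3, -22.7, 152.5]
tcp_rot: [-3.125, -0.317, 0.005]
wrist_force: [-4.3, -1.2, 3.5]
width: 0.7
grip_force: 2.3
```

Emit:
play_rows(
  deltas=[
    [[0.01,0,0,0,0,0,0],[0.01,0,0,0,0,0,0],[0.01,0,0,0,0,0,0],[0.01,0,0,0,0,0,0],[0.01,0,0,0,0,0,0],[0.01,0,0,0,0,0,0]],
  ],
)

```text
t: 5.45
tool_pos: [591.1, -20.2, 152.7]
tcp_rot: [-3.126, -0.316, -0.001]
wrist_force: [-1.3, -0.1, 2.0]
width: 0.5
grip_force: 0.9
```

```bash
python3 -c "
from h import *
plan([-10,-86,151])"
```

```text
now loc [-19.89 -85.58 152.68] F loc [-1.31  0.17  1.99] w 0.5 t 5.45
shift tool units [0.0494 0.0021 0.0084] dist 10.0
turn units [-0.     -0.0001 -0.    ] tool after turn shift [0.0494 0.0021 0.0084]
turn units [-2.e-04  0.e+00  5.e-01] tool after turn shift [-0.0494 -0.0021  0.0084]
```

Emit:
play_rows(
  deltas=[
    [[0.01,0,0,0,0,0,0],[0.01,0,0,0,0,0,0],[0.01,0,0,0,0,0,0],[0.01,0,0.002,0,0,0,0],[0.01,0,0.002,0,0,0,0],[0.01,0,0.002,0,0,0,0],[0.01,0,0.002,0,0,0,0],[0.01,0,0,0,0,0,0],[0.01,0,0,0,0,0,0],[0.01,0,0,0,0,0,0]],
  ],
)

```text
t: 6.45
tool_pos: [610.3, -16.2, 151.1]
tcp_rot: [-3.126, -0.317, -0.0]
wrist_force: [0.1, 0.5, 0.0]
width: 0.2
grip_force: 0.0
```

Emit:
play_rows(
  deltas=[
    [[0.01,0,0,0,0,0,0],[0.01,0,0,0,0,0,0],[0.01,0,0,0,0,0,0],[0.01,0,0,0,0,0,0],[0,0,0,0,0,0,0]],
  ],
)

```text
t: 6.95
tool_pos: [618.3, -14.6, 151.1]
tcp_rot: [-3.126, -0.316, -0.0]
wrist_force: [0.4, -0.0, -0.8]
width: 0.4
grip_force: 0.0
```

```bash
python3 - <<'E'
from h import *
plan([15,-86,151])
c=optics.capture('scene');cv2.imwrite('pics/s2.png',cv2.resize(c['frame'][120:270,180:380],None,fx=4,fy=4,interpolation=cv2.INTER_CUBIC))
E
```

```text
now loc [  7.9  -85.57 151.07] F loc [ 0.36 -0.08 -0.79] w 0.4 t 6.95
shift tool units [0.0355 0.0021 0.0004] dist 7.1
turn units [-0. -0. -0.] tool after turn shift [0.0355 0.0021 0.0003]
turn units [-1.e-04  0.e+00  5.e-01] tool after turn shift [-0.0355 -0.0021  0.0003]
```

View pics/s2.png

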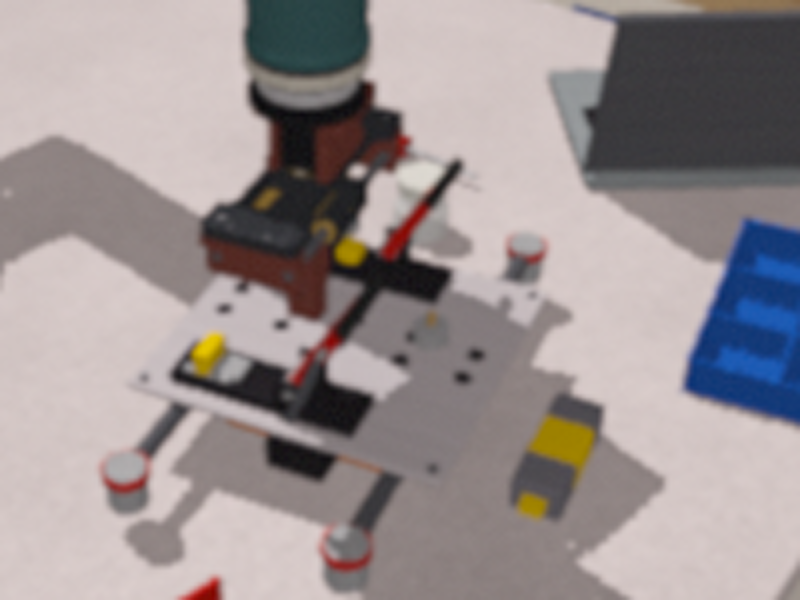

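The leg has snapped out: it runs from (295,385) to a foot at (380,290), parallel to the other leg. Next I close up slowly for the bedding push.

Emit:
play_rows(
  deltas=[
    [[0.01,0,0,0,0,0,0],[0.01,0,0,0,0,0,0],[0.005,0,0,0,0,0,0],[0.005,0,0,0,0,0,0],[0,0,0,0,0,0,0]],
  ],
)

```text
t: 7.5
tool_pos: [624.0, -13.5, 151.1]
tcp_rot: [-3.126, -0.316, -0.0]
wrist_force: [-0.6, -0.7, 0.4]
width: 0.7
grip_force: 0.0
```

Emit:
play_rows(
  deltas=[
    [[0.004,0,0,0,0,0,0],[0.004,0,0,0,0,0,0],[0,0,0,0,0,0,0]],
  ],
)

```text
t: 7.8
tool_pos: [625.5, -13.1, 151.1]
tcp_rot: [-3.126, -0.317, -0.0]
wrist_force: [-0.9, -0.5, 0.2]
width: 0.4
grip_force: 0.0
```

Emit:
play_rows(
  deltas=[
    [[0.004,0,0,0,0,0,0],[0.004,0,0,0,0,0,0],[0,0,0,0,0,0,0]],
  ],
)

```text
t: 8.1
tool_pos: [627.2, -12.8, 151.1]
tcp_rot: [-3.126, -0.317, -0.0]
wrist_force: [0.2, -0.9, -0.0]
width: 0.5
grip_force: 0.0
```

Now at local x ≈ 17; keep creeping.

Emit:
play_rows(
  deltas=[
    [[0.004,0,0,0,0,0,0],[0.004,0,0,0,0,0,0],[0,0,0,0,0,0,0]],
  ],
)

```text
t: 8.4
tool_pos: [628.5, -12.5, 151.0]
tcp_rot: [-3.126, -0.317, 0.0]
wrist_force: [0.1, 0.1, 0.1]
width: 0.9
grip_force: 0.2
```

Emit:
play_rows(
  deltas=[
    [[0.004,0,0,0,0,0,0],[0.002,0,0,0,0,0,0],[0,0,0,0,0,0,0]],
  ],
)

```text
t: 8.7
tool_pos: [629.0, -12.4, 150.8]
tcp_rot: [-3.125, -0.317, 0.002]
wrist_force: [-2.7, -1.0, 1.1]
width: 0.3
grip_force: 1.2
```

Emit:
play_rows(
  deltas=[
    [[0.004,0,0,0,0,0,0],[0.002,0,0,0,0,0,0],[0,0,0,0,0,0,0]],
  ],
)

```text
t: 9.0
tool_pos: [629.6, -12.2, 150.6]
tcp_rot: [-3.125, -0.317, 0.004]
wrist_force: [-4.9, -1.8, 1.4]
width: 0.3
grip_force: 2.5
```

Emit:
play_rows(
  deltas=[
    [[0.004,0,0,0,0,0,0],[0.004,0,0,0,0,0,0],[0.002,0,0,0,0,0,0],[0,0,0,0,0,0,0]],
  ],
)

```text
t: 9.4
tool_pos: [630.1, -12.0, 150.4]
tcp_rot: [-3.126, -0.317, 0.009]
wrist_force: [-8.3, -2.7, 2.2]
width: 0.7
grip_force: 4.2
```

Emit:
play_rows(
  deltas=[
    [[0.003,0,0,0,0,0,0],[0.003,0,0,0,0,0,0],[0,0,0,0,0,0,0]],
  ],
)

```text
t: 9.7
tool_pos: [630.5, -11.9, 150.2]
tcp_rot: [-3.126, -0.317, 0.011]
wrist_force: [-10.3, -3.6, 3.4]
width: 0.8
grip_force: 5.2
```

Emit:
play_rows(
  deltas=[
    [[0.004,0,0,0,0,0,0],[0,0,0,0,0,0,0],[0,0,0,0,0,0,0],[0,0,0,0,0,0,0]],
  ],
)

```text
t: 10.1
tool_pos: [630.7, -11.8, 150.1]
tcp_rot: [-3.126, -0.317, 0.013]
wrist_force: [-11.3, -3.3, 3.8]
width: 0.4
grip_force: 5.8
```

Emit:
play_rows(
  deltas=[
    [[0,0,0,0,0,0,0],[0,0,0,0,0,0,0],[0,0,0,0,0,0,0],[0,0,0,0,0,0,0],[0,0,0,0,0,0,0],[0,0,0,0,0,0,0],[0,0,0,0,0,0,0]],
  ],
)

```text
t: 10.8
tool_pos: [630.7, -11.8, 150.1]
tcp_rot: [-3.126, -0.317, 0.013]
wrist_force: [-10.9, -2.9, 3.0]
width: 0.6
grip_force: 5.8
```

Emit:
play_rows(
  deltas=[
    [[0,0,0,0,0,0,0],[0,0,0,0,0,0,0],[0,0,0,0,0,0,0],[0,0,0,0,0,0,0]],
  ],
)

```text
t: 11.2
tool_pos: [630.7, -11.9, 150.1]
tcp_rot: [-3.126, -0.317, 0.013]
wrist_force: [-11.4, -2.9, 4.1]
width: 0.8
grip_force: 5.8
```

Emit:
play_rows(
  deltas=[
    [[-0.03,0,0,0,0,0,0],[-0.09,0,0,0,0,0,0],[-0.1,0,0,0,0,0,0],[-0.1,0,0,0,0,0,0],[-0.1,0,0,0,0,0,0],[-0.1,0,0,0,0,0,0],[-0.1,0,0,0,0,0,0],[0,0,0,0,0,0,0]],
  ],
)

```text
t: 12.0
tool_pos: [512.0, -36.1, 151.3]
tcp_rot: [-3.125, -0.315, -0.0]
wrist_force: [0.6, -0.0, 0.5]
width: 0.3
grip_force: 0.0
```

```bash
python3 - <<'E'
from h import *
s=ctrl.observe();c=optics.capture('wrist');cv2.imwrite('pics/w2.png',cv2.resize(c['frame'],(800,600),interpolation=cv2.INTER_CUBIC))
plan([-100,-86.5,86])
E
```

```text
now loc [-98.76 -85.67 151.56] F loc [ 0.47 -0.08  0.55] w 0.5 t 12.05
shift tool units [-0.0068  0.0041  0.3278] dist 65.6
turn units [ 0.     -0.0003 -0.0002] tool after turn shift [-0.0062  0.0042  0.3278]
turn units [-5.000e-04 -1.000e-04  4.998e-01] tool after turn shift [ 0.0062 -0.0042  0.3278]
```

View pics/w2.png

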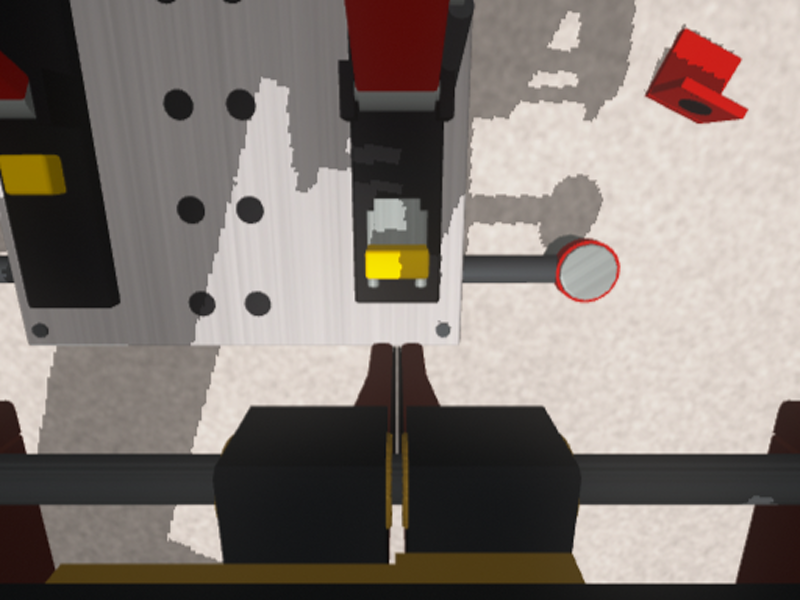

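Wrist view: the red leg is out, the lock at (397,263) is in line with the fingers, and the plate is clear behind it. I'll go down behind the lock.

Emit:
play_rows(
  deltas=[
    [[-0.01,0.003,0,0,0,0,0],[0,0,0.1,0,0,0,0],[0,0,0.1,0,0,0,0],[0,0,0.08,0,0,0,0],[0,0,0.04,0,0,0,0],[0,0,0,0,0,0,0]],
  ],
)

```text
t: 12.65
tool_pos: [511.8, -36.9, 86.1]
tcp_rot: [-3.125, -0.317, 0.002]
wrist_force: [-0.5, 0.5, 0.0]
width: 0.7
grip_force: 0.0
```

Emit:
play_rows(
  deltas=[
    [[0.015,0,0,0,0,0,0],[0.015,0,0,0,0,0,0],[0.01,0,0,0,0,0,0],[0.01,0,0,0,0,0,0],[0.01,0,0,0,0,0,0],[0.01,0,0,0,0,0,0]],
  ],
)

```text
t: 13.25
tool_pos: [524.6, -34.3, 87.1]
tcp_rot: [-3.126, -0.317, 0.002]
wrist_force: [-2.6, -1.0, 1.8]
width: 0.2
grip_force: 1.3
```

```bash
python3 -c "
from h import *
plan([-70,-86.5,87])"
```

```text
now loc [-87.84 -86.05  87.12] F loc [-2.7  -0.46  1.84] w 0.2 t 13.25
shift tool units [0.0892 0.0022 0.0005] dist 17.8
turn units [-0.      0.0002 -0.    ] tool after turn shift [0.0892 0.0022 0.0006]
turn units [3.e-04 0.e+00 5.e-01] tool after turn shift [-0.0892 -0.0022  0.0006]
```

Emit:
play_rows(
  deltas=[
    [[0.01,0,0,0,0,0,0],[0.01,0,0,0,0,0,0],[0.01,0,0,0,0,0,0],[0.01,0,0,0,0,0,0],[0.01,0,0,0,0,0,0],[0.01,0,0,0,0,0,0]],
  ],
)

```text
t: 13.85
tool_pos: [537.0, -31.7, 87.0]
tcp_rot: [-3.125, -0.316, 0.0]
wrist_force: [-3.7, 0.7, 2.0]
width: 0.5
grip_force: 1.3
```

Emit:
play_rows(
  deltas=[
    [[0.005,0,0,0,0,0,0],[0.005,0,0,0,0,0,0],[0.005,0,0,0,0,0,0],[0,0,0,0,0,0,0]],
  ],
)

```text
t: 14.25
tool_pos: [540.0, -31.2, 87.0]
tcp_rot: [-3.125, -0.316, -0.0]
wrist_force: [-2.5, -0.5, 0.2]
width: 0.5
grip_force: 0.9
```

Emit:
play_rows(
  deltas=[
    [[0.005,0,0,0,0,0,0],[0.005,0,0,0,0,0,0],[0,0,0,0,0,0,0]],
  ],
)

```text
t: 14.55
tool_pos: [541.9, -30.8, 87.0]
tcp_rot: [-3.125, -0.316, 0.0]
wrist_force: [-1.9, 0.6, 1.1]
width: 0.3
grip_force: 1.1
```

```bash
python3 -c "
from h import *
plan([-70,-86.5,87])"
```

```text
now loc [-70.18 -86.04  87.02] F loc [-1.77  0.98  1.08] w 0.3 t 14.55
shift tool units [0.0009 0.0023 0.0001] dist 0.5
turn units [-0.  0. -0.] tool after turn shift [0.0009 0.0023 0.0001]
turn units [0.e+00 1.e-04 5.e-01] tool after turn shift [-0.0009 -0.0023  0.0001]
```

Emit:
play_rows(
  deltas=[
    [[0.005,0,0,0,0,0,0],[0.005,0,0,0,0,0,0],[0,0,0,0,0,0,0]],
  ],
)

```text
t: 14.85
tool_pos: [542.0, -30.7, 86.9]
tcp_rot: [3.126, 0.317, -0.006]
wrist_force: [-8.4, -2.3, 5.1]
width: 0.3
grip_force: 3.7
```

Emit:
play_rows(
  deltas=[
    [[0.005,0,0,0,0,0,0],[0.005,0,0,0,0,0,0],[0,0,0,0,0,0,0]],
  ],
)

```text
t: 15.15
tool_pos: [542.0, -30.6, 86.7]
tcp_rot: [3.125, 0.318, -0.011]
wrist_force: [-10.7, -4.3, 9.2]
width: 0.2
grip_force: 6.0
```

The lock is on its rigid stop: the force climbs with no motion, at the predicted closed position. Backing off and up.

Emit:
play_rows(
  deltas=[
    [[-0.02,0,0,0,0,0,0],[-0.08,0,0,0,0,0,0],[-0.1,0,-0.02,0,0,0,0],[0,0,-0.1,0,0,0,0],[0,0,-0.15,0,0,0,0],[0,0,-0.2,0,0,0,0],[-0.05,0,-0.2,0,0,0,0],[0,0,0,0,0,0,0]],
  ],
)

```text
t: 15.95
tool_pos: [500.9, -41.0, 226.6]
tcp_rot: [3.122, 0.316, 0.018]
wrist_force: [0.5, 0.7, -0.1]
width: 0.7
grip_force: 0.0
```

```bash
python3 - <<'E'
from h import *
plan([-100,-86.5,200])
s=ctrl.observe();c=optics.capture('wrist');W=np.eye(4);W[:3,:3]=R.from_rotvec(s['tcp_rot']).as_matrix();W[:3,3]=s['tool_pos'];c['cam_to_world']=W@c['tool_from_camera']
cv2.imwrite('pics/w3.png',cv2.resize(c['frame'],(800,600),interpolation=cv2.INTER_CUBIC))
for x in(-84,-60,-46):print(x,(proj(c,wor([x,-86.5,98]))/.64).round())
print('foot',(proj(c,wor([45,-86,170]))/.64).round())
E
```

```text
now loc [-112.46  -87.85  226.56] F loc [ 0.61  0.55 -0.06] w 0.7 t 15.95
shift tool units [ 0.0608 -0.0074  0.1335] dist 29.4
turn units [ 0.0007 -0.0017 -0.    ] tool after turn shift [ 0.0623 -0.0067  0.1328]
turn units [-0.0027 -0.0011  0.4999] tool after turn shift [-0.0623  0.0067  0.1328]
-84 [392. 239.]
-60 [392. 199.]
-46 [392. 175.]
foot [390. -57.]
```

View pics/w3.png

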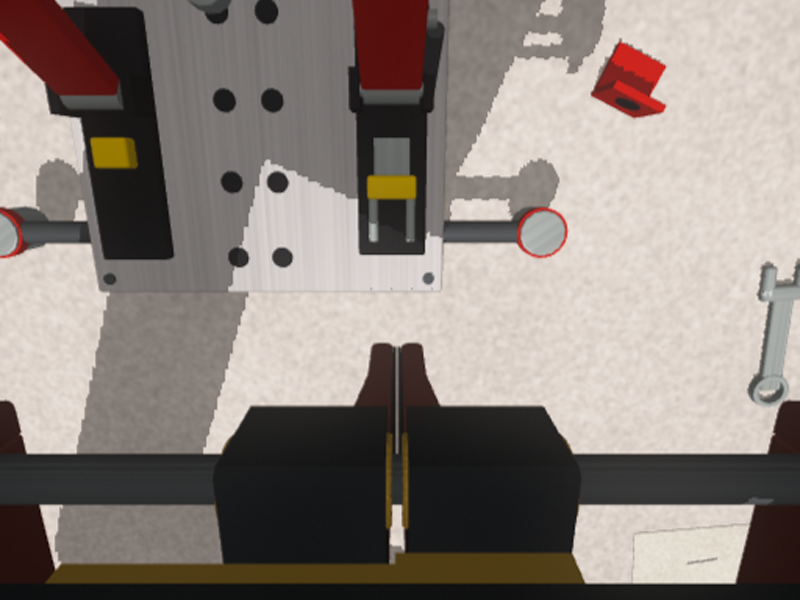

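The picture shows the lock's top at rows 176–199, which matches the projected closed position (175–199). The leg is out, and the bracket, wrench and motors in view look undisturbed. Handing in.

```bash
python3 -c "
from h import *
print(ctrl.close_job())"
```

```text
the job is handed in; nothing more can be done
None
```

I pushed the leg over centre until it snapped out, bedded it at about 12 N for about 1.4 s, slid the lock up to its rigid stop (about 14 N), backed the arm clear and handed the job in at about 16 s; the last wrist picture shows the leg out and the lock at its projected closed position, but handing in returned no verdict.

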